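# Pack the bottle cradle tight with spacers and hold the jaw shut

## Task

Pack the bottle cradle tight so that the bottles cannot rattle: stand spacers from the white tray in the gap between the sprung jaw and the bottle carriage, side by side, until the gap is filled closely enough for the jaw to close on them. Then push the jaw until you feel it clamp the stack against the carriage, firmly but without shoving the carriage along its rails, and finish while holding it pressed like that, since it springs open when let go. Spare spacers stay off the cradle, and the small amber bottle and the rubber teat standing on the tray must not be knocked over.

Things in the scene. Friction and masses are not known exactly. Their poses are not given: they have to be found in the camera images.
- cradle: Aluminium bottle cradle fixed to the table: a channel 340 mm long along its x, floor 12 mm above the table, 66 mm wide inside, side walls rising to 34 mm above the table and 7 mm thick. Origin: at table height on the centre line, under the face of the open jaw; x points from the jaw towards the carriage, z up.
- jaw: Steel jaw in the channel, like a spacer with a taller stem (top 84 mm above the channel floor; stem 24 mm wide in y, 20 thick in x, above a 40 mm high plate). Origin: bottom middle of its clamping face, on the channel floor; jaw and stem lie from x = -20 to 0 mm. Axes as cradle. Starts open; slides up to 30 mm along +x against a spring (3 N, rising to 6 N). Spring and rod lie behind it.
- carriage: Steel carriage with two amber bottles (90 mm above channel floor), on the jaw's +x side. Origin: bottom middle of its flat end plate (60 mm wide, 40 high) that faces the jaw, on the channel floor; axes as cradle. Gap = distance along x between this origin and the jaw's: 51 to 86 mm with the jaw open. Friction holds it up to about 45 N along x, then it slides.
- tray: Shallow white enamelled tray, fixed to the table, 260 (x) by 240 (y) mm, rim 14 mm high, inner floor 4 mm above the table; the spacers and a small amber bottle and a rubber teat stand on it. Origin: centre of the underside.
- spacer_a: One of four identical loose aluminium spacers (0.11 to 0.22 kg): a plate 20 mm thick (its x), 60 mm wide (its y) and 40 mm high, with a grip stem in the middle of its top, 24 mm wide (y), 20 mm thick (x), rising from 40 to 72 mm. Origin: centre of the underside, z up. It starts standing upright on the white tray; half a turn about z makes no difference.
- spacer_b: One of four identical loose aluminium spacers (0.11 to 0.22 kg): a plate 20 mm thick (its x), 60 mm wide (its y) and 40 mm high, with a grip stem in the middle of its top, 24 mm wide (y), 20 mm thick (x), rising from 40 to 72 mm. Origin: centre of the underside, z up. It starts standing upright on the white tray; half a turn about z makes no difference.
- spacer_c: One of four identical loose aluminium spacers (0.11 to 0.22 kg): a plate 20 mm thick (its x), 60 mm wide (its y) and 40 mm high, with a grip stem in the middle of its top, 24 mm wide (y), 20 mm thick (x), rising from 40 to 72 mm. Origin: centre of the underside, z up. It starts standing upright on the white tray; half a turn about z makes no difference.
- spacer_d: One of four identical loose aluminium spacers (0.11 to 0.22 kg): a plate 20 mm thick (its x), 60 mm wide (its y) and 40 mm high, with a grip stem in the middle of its top, 24 mm wide (y), 20 mm thick (x), rising from 40 to 72 mm. Origin: centre of the underside, z up. It starts standing upright on the white tray; half a turn about z makes no difference.
- vial_1: Small amber bottle with white cap, 30 mm across, 50 mm high, loose, on the tray among the spacers; leave standing. Origin: centre of the underside.
- teat: Black rubber teat, 28 mm across, 34 mm high, loose, on the tray among the spacers; leave standing. Origin: centre of the underside.
Not all that is in view belongs to the job. What is shaped like the spacer_d but brown or purple is not meant.

How it is judged:
By the outcome, as a careful person would: the job done as asked, in the order asked, and still so for the second after the job is handed in, while the arm keeps its last pose, push and grip.
It also fails if it takes over 72 s, if anything falls off the work surface, if the arm or the gripper's body presses on something with over 40 N, if the wrist force passes 120 N, or if a joint passes its speed limit or range.

## Robot

A 7-joint arm with a two-finger parallel gripper is mounted at the origin on the work surface. World frame = base frame: x ahead of the robot, y to its left, z up, the work surface at z = 0. Lengths are in m, angles in rad, forces in N, time in s.
With the tool pointing down it reaches from about 0.4 to 0.9 m from the base axis. Payload 5.5 kg.
Tool frame: the origin (TCP) lies on the front face of the gripper's body, between the roots of the fingers; the fingertips stand 73 mm ahead of it and the grasp point (between the pads) lies 54 mm ahead of it (tips_ahead is the z of the fingertips in the tool frame, in m); z points along the fingers, y is the line along which they close (so a half turn about z gives the same grasp; the last joint's range is limited). The gripper opens to 85 mm and grips with 20 to 120 N. Pads are 22 mm wide; open, the fingers measure 114 mm over their backs; the gripper's body (76 mm by 85 mm) begins 54 mm behind the grasp point. The pads swing forward as they close: fully open they stand 13 mm farther back than shut.
Start: joints at [1.567, 0.501, -0.427, 1.55, 0.221, 1.138, -0.21], TCP at [0.171, -0.627, 0.304] pointing down, gripper open.
Joint ranges: [-2.88, 2.88], [-0.31, 2.03], [-1.54, 1.56], [0.2, 2.42], [-1.41, 4.55], [0.19, 2.02], [-2.57, 2.57]. Speed limits (rad/s): [2.57, 2.57, 3.14, 3.14, 3.14, 3.14, 3.14].

## Interface

Orientations are given as a rotation vector (axis times angle).
In Python, from station import get_state, camera, camera_params, sign_off, tips_ahead gives the robot as it stands.
- The arm moves only by the tool move_arm, never from a script. Its argument "increments" is a list of rows, each a list of 7 numbers: the turn, a rotation vector about the tool's x, y, z in degrees, then the shift along the tool's x, y, z in m, then the opening, from 0 (shut) to 1 (fully open). In form: [[ax, ay, az, tx, ty, tz, fingers], ...]. A call has 1 to 10 rows; each row shifts and turns the commanded pose from where the row before left it, along the tool's axes as they then stand; what a row does not reach is not made up. A row lasts 1/10 s, in which the tool goes at most 50 mm and 8.59 degrees, less where a joint would pass 70% of its speed; a pose out of reach is approached as far as the arm can. A call is refused whole if a number of a shift passes 0.05 or a number of a turn 8.59, either way. A call with a gripper value outside its range is refused whole. The fingers move at their own pace and stop on an object; "newtons" is the grip in N (left out, the last holds). Time passes only in rows, so rows that do not move let the fingers close. It gives the time, the measured TCP pose, the force, the opening and the grip force at its end, in the units of the state.
- get_state(): the state, without advancing time (a new reading comes with each control period).
- camera(name): name is "side" or "top"; returns the picture (400x640x3 uint8, red, green, blue); there is no depth.
- camera_params(name): a dict with "fx", "fy", "cx", "cy" (pixels), "dist" ([k1, k2, p1, p2, k3] as OpenCV has them; the pictures are not rectified), "R" (3x3) and "t" (3): a world point X has camera coordinates R X + t. Camera axes: x right, y down, z forward; pixel columns grow to the right and rows downward; lengths in m; the calibration is good to about 2 mm. A picture is of the moment at which its call begins. camera_params takes no time and is no camera call.
- sign_off(): hands the job in; it is judged then, once.
The state is a dict: "t": time; "joint_pos": joint angles; "qd": joint speeds; "effort": joint torques, N m; "position": TCP position; "orientation": TCP orientation; "force": force on the tool from outside, world axes, zero at the start; "wrist_torque": the same for the moment, N m; "finger_gap": opening from 0.0 (shut) to 1.0 (fully open); "gripper_force": force on a finger pad.
Only numpy, scipy, OpenCV 4.12 (cv2) and the standard library are available. Lean on these libraries where they do the work, as an engineer would, in place of code of your own. Each camera call takes 0.05 s, during which the arm holds its last target. There are 200 camera calls.

## Working session

There is one attempt and no reset: what is moved stays moved. The work goes in short steps, Python scripts to look and compute and a tool call to move; the robot and the scene stay as the last step left them, time stands still between calls to the robot, and variables do not carry over. Pictures are saved under pics/ and viewed, at most 10 in all, crops included, and the job is handed in when it is done.

Besides the shell and the picture viewer there is one more tool, called after "Call:" by a JSON object that holds its "name" and its "arguments". move_arm: Moves the arm, as the interface text tells. Its arguments: {"type":"object","properties":{"increments":{"type":"array","items":{"type":"array","items":{"type":"number"}}},"newtons":{"type":"number"}},"required":["increments"]}

```bash
mkdir -p pics; ls; python3 - <<'E'
from station import *
import cv2
s=get_state();print(s)
print(tips_ahead() if callable(tips_ahead) else tips_ahead)
for n in("side","top"):
    cv2.imwrite(f"pics/{n}0.png",camera(n)[:,:,::-1]);print(n,camera_params(n))
E
```

```text
pics
{'t': 0.0, 'joint_pos': array([ 1.56722498,  0.50185215, -0.42677537,  1.55142487,  0.22075587,
        1.13827346, -0.21031959]), 'qd': array([-1.94727888e-04,  2.78952096e-05, -7.81052648e-04,  1.16529544e-04,
       -9.57466215e-04,  2.78725757e-04,  6.08419995e-04]), 'effort': array([ 3.06313541e-04, -5.69525635e+01, -5.81647485e+00, -2.80939829e+01,
        1.05767490e-02,  1.19453637e-02,  6.87713225e-06]), 'position': array([ 0.17116609, -0.62650331,  0.30286555]), 'orientation': array([-3.11179572e+00, -4.17544784e-01,  2.31932556e-04]), 'force': array([ 0.11257796,  0.75470539, -0.83603778]), 'wrist_torque': array([-0.0074905 , -0.00941473,  0.03957395]), 'gripper_force': 0.0, 'finger_gap': 1.0015767251209673}
0.0726
side {'fx': 427.907171216866, 'fy': 427.907171216866, 'cx': 320.33480087019836, 'cy': 199.99129196935337, 'dist': array([0.00045568, 0.        , 0.        , 0.        , 0.        ]), 'R': array([[-7.13036554e-01, -7.01126856e-01, -6.80089999e-05],
       [-5.38770399e-01,  5.47984295e-01, -6.39874730e-01],
       [ 4.48670625e-01, -4.56217431e-01, -7.68479229e-01]]), 't': array([0.26741244, 0.33145286, 0.69262992])}
top {'fx': 468.0167627241544, 'fy': 468.0167627241544, 'cx': 312.886773207534, 'cy': 202.15283364905827, 'dist': array([-0.05054717,  0.        ,  0.        ,  0.        ,  0.        ]), 'R': array([[-0.01968012, -0.99893422, -0.04175068],
       [-0.98440946,  0.02666047, -0.17385981],
       [ 0.1747876 ,  0.03767819, -0.98388498]]), 't': array([-0.06932865,  0.46454719,  0.9740901 ])}
```

View pics/side0.png

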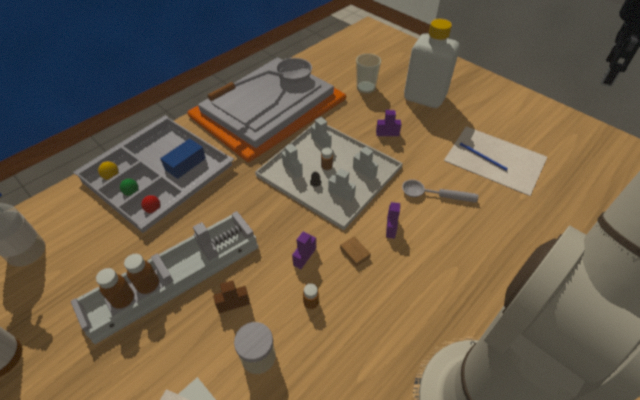

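View pics/top0.png

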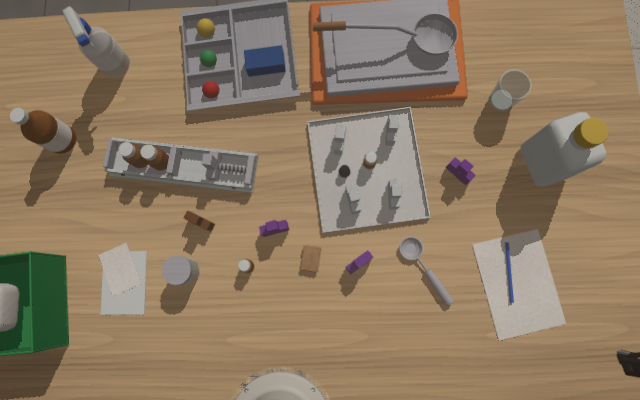

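```bash
python3 - <<'E'
import cv2,numpy as np
s=cv2.imread("pics/side0.png");t=cv2.imread("pics/top0.png")
def crop(im,x,y,w,h,k):
    c=cv2.resize(im[y:y+h,x:x+w],None,fx=k,fy=k,interpolation=cv2.INTER_CUBIC)
    c=np.clip(c.astype(float)*1.4,0,255).astype('uint8')
    for i in range(0,w,10):
        cv2.line(c,(i*k,0),(i*k,8 if (x+i)%50 else 20),(0,255,255),1)
        if (x+i)%20==0: cv2.putText(c,str(x+i),(i*k+2,20),0,.4,(0,255,255),1)
    for i in range(0,h,10):
        cv2.line(c,(0,i*k),(8,i*k),(0,255,255),1)
        if (y+i)%20==0: cv2.putText(c,str(y+i),(10,i*k+5),0,.4,(0,255,255),1)
    return c
a=crop(t,100,130,160,60,5);b=crop(s,140,210,120,75,4)
m=np.zeros((600,800,3),'uint8');m[:300]=a;m[300:,:480]=b
cv2.imwrite("pics/c1.png",m)
cv2.imwrite("pics/c2.png",crop(t,310,110,120,120,5))
cv2.imwrite("pics/c3.png",crop(s,250,110,160,120,5))
E
```

```text
(no output)
```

View pics/c1.png

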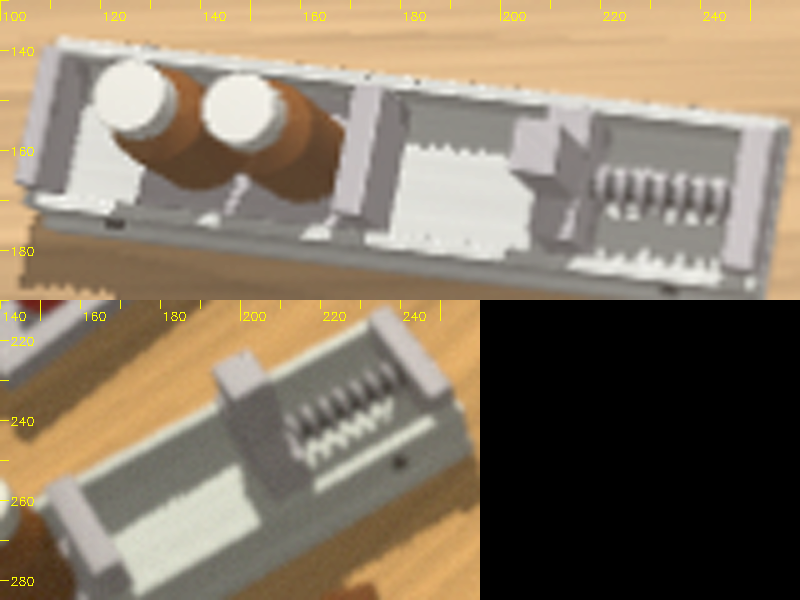

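View pics/c2.png

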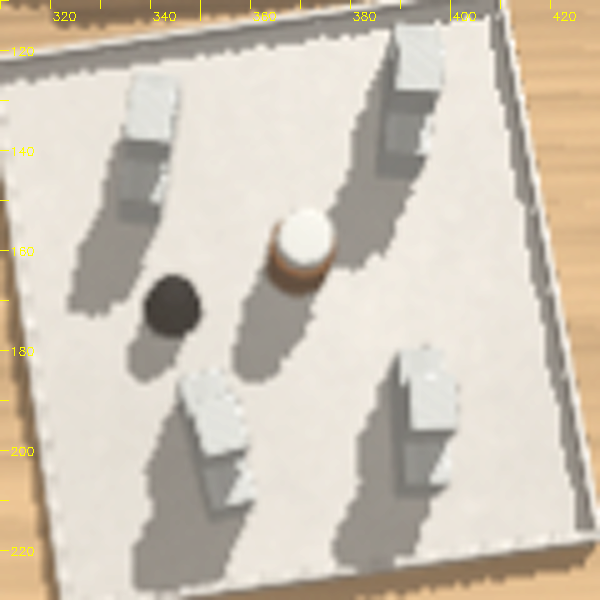

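View pics/c3.png

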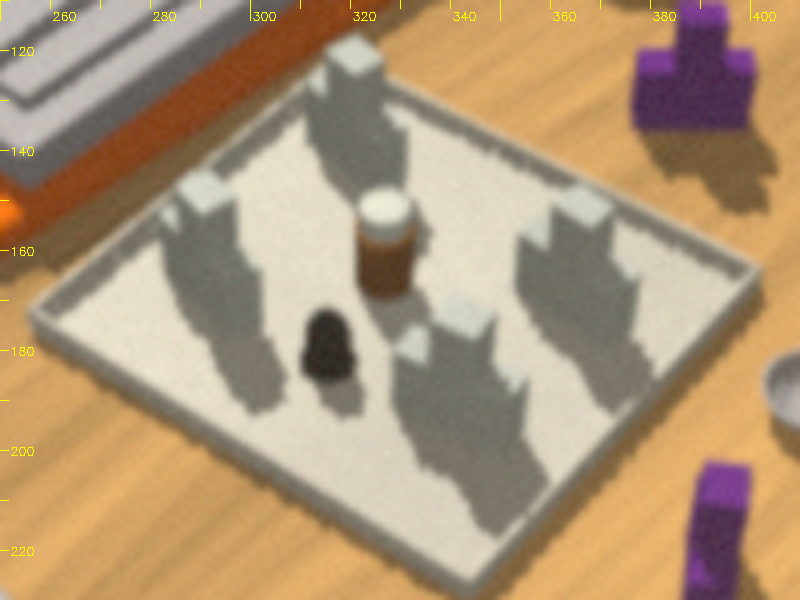

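```bash
cat > h.py <<'E'
import numpy as np,cv2
from station import camera_params
from scipy.optimize import least_squares
P={n:camera_params(n) for n in("side","top")}
def proj(n,X):
    p=P[n];K=np.array([[p['fx'],0,p['cx']],[0,p['fy'],p['cy']],[0,0,1]])
    return cv2.projectPoints(np.atleast_2d(X).astype(float),cv2.Rodrigues(p['R'])[0],p['t'],K,p['dist'])[0][:,0]
def tri(a,b):  # a top px, b side px
    r=least_squares(lambda X:np.r_[proj('top',X)[0]-a,proj('side',X)[0]-b],[.6,0,.05]);return r.x,np.abs(r.fun).max()
def T(q,o,k): return np.array(o)+np.array(q)/k
def box(p,l,w,z): # l along local y, w along x
    c,s=np.cos(p[2]),np.sin(p[2]);L=np.array([[w,l],[-w,l],[-w,-l],[w,-l]])/2
    return np.c_[p[0]+c*L[:,0]-s*L[:,1],p[1]+s*L[:,0]+c*L[:,1],np.full(4,z)]
E
cat > m.py <<'E'
from h import *
top={1:[(135,73),(180,78),(170,140),(125,138)],2:[(400,25),(443,27),(438,92),(395,88)],3:[(180,380),(225,368),(248,445),(205,457)],4:[(402,355),(442,345),(457,425),(413,432)]}
side={1:[(205,167),(237,190),(208,213),(173,190)],2:[(353,33),(384,52),(358,75),(325,55)],3:[(460,290),(497,313),(468,337),(432,312)],4:[(583,182),(615,207),(585,228),(550,203)]}
def near(pr,q):
    from scipy.optimize import linear_sum_assignment
    from scipy.spatial.distance import cdist
    i,j=linear_sum_assignment(cdist(pr,q));return (pr[i]-q[j]).ravel()
for k in top:
    a=T(top[k],(310,110),5);b=T(side[k],(250,110),5)
    X,e=tri(a.mean(0),b.mean(0))
    def f(p):
        B=box(p,.024,.020,.076)
        return np.r_[near(proj('top',B),a),near(proj('side',B),b)]
    # spacer y axis along world x => yaw ~ pi/2
    r=min((least_squares(f,[X[0],X[1],y]) for y in (-1.9,-1.57,-1.2)),key=lambda r:r.cost)
    print(k,X.round(4),round(e,2),'fit',r.x.round(4),np.degrees(r.x[2])+90,np.abs(r.fun).max().round(2))
ct=lambda q:T(q,(100,130),5); cs=lambda q:T(np.array(q)-[0,300],(140,210),4)
for n,a,b in [('jaw top centre',(535,146),(240,371)),('jaw face+x',(517,115),(213,370)),('jaw face-x',(510,170),(232,393)),('car +x',(382,88),(78,475)),('car -x',(367,217),(131,567))]:
    X,e=tri(ct(a),cs(b));print(n,X.round(4),round(e,2))
def ray(n,px,z):
    return least_squares(lambda v:proj(n,[v[0],v[1],z])[0]-px,[.6,0]).x
A,B=ray('top',ct((60,38)),.034),ray('top',ct((790,122)),.034);d=A-B
print('wall',A,B,'len',np.hypot(*d),'dir deg',np.degrees(np.arctan2(d[1],d[0])))
for n,q,z in [('jawface',[(517,115),(510,170)],.096),('car',[(382,88),(367,217)],.052)]:
    print(n,[ray('top',ct(x),z).round(4) for x in q])
print('car side',[ray('side',cs(x),.052).round(4) for x in [(78,475),(131,567)]],'jaw side',[ray('side',cs(x),.096).round(4) for x in [(213,370),(232,393)]])
print('vial top',tri(T((305,238),(310,110),5),T((386,205),(250,110),5)),'teat',tri(T((172,305),(310,110),5),T((327,345),(250,110),5)))
E
python3 m.py
```

```text
1 [ 0.6112 -0.1442  0.0665] 0.16 fit [ 0.6068 -0.1418 -1.6652] -5.408638280171601 2.52
2 [ 0.6293 -0.2599  0.0673] 0.28 fit [ 0.6253 -0.2569 -1.6403] -3.9842896018779044 2.44
3 [ 0.4738 -0.1669  0.0698] 1.02 fit [ 0.4718 -0.1652 -1.3961] 10.011161203297505 3.67
4 [ 0.4823 -0.2569  0.067 ] 0.8 fit [ 0.4795 -0.2537 -1.5123] 3.3505695617489692 3.98
jaw top centre [0.553  0.141  0.0908] 0.56
jaw face+x [0.5668 0.1491 0.0869] 0.05
jaw face-x [0.5429 0.1514 0.0931] 0.86
car +x [0.592  0.2207 0.048 ] 0.51
car -x [0.536  0.2293 0.0394] 0.11
wall [0.62689715 0.37907681] [0.57520028 0.04040749] len 0.3425922919744817 dir deg 81.32096538903673
jawface [array([0.5642, 0.1466]), array([0.5404, 0.1491])]
car [array([0.5918, 0.2204]), array([0.5331, 0.2251])]
car side [array([0.5878, 0.2208]), array([0.5272, 0.2308])] jaw side [array([0.5597, 0.1514]), array([0.5424, 0.1529])]
vial top (array([ 0.55631808, -0.20832848,  0.04961913]), np.float64(0.3292515618012999)) teat (array([ 0.53772723, -0.15072742,  0.0118458 ]), np.float64(0.4864850014448052))
```

```bash
sed -i 's|def T(q,o,k):.*|def T(q,o,k): return np.array(o)+(np.array(q)+.5)/k-.5|' h.py; cat >> m.py <<'E'
print('--- joint')
def g(v,full=False):
    R=[]
    for k in top:
        B=box(v[3*k-1:3*k+2],.024,.020,.076)
        R+=[near(proj('top',B),T(top[k],(310,110),5)),near(proj('side',B)+v[:2],T(side[k],(250,110),5))]
    return np.concatenate(R)
v0=[0,0]+[.607,-.142,-1.66,.625,-.257,-1.64,.472,-.165,-1.4,.48,-.254,-1.51]
r=least_squares(g,v0);print(r.x[:2],np.abs(r.fun).reshape(-1,8).max(1).round(2))
for k in top:print(k,r.x[3*k-1:3*k+1].round(4),np.degrees(r.x[3*k+1])+90)
# cradle top-camera-only fit: x,y(jaw face mid), yaw, gap
def c(v,n,off=0):
    x,y,a,gp=v;d=np.array([np.cos(a),np.sin(a)]);e=np.array([-d[1],d[0]]);o=np.array([x,y])
    Q=[np.r_[o-e*.012,.096],np.r_[o+e*.012,.096],np.r_[o+d*gp-e*.03,.052],np.r_[o+d*gp+e*.03,.052]]
    return proj(n,np.array(Q))+off
mt=ct([(517,115),(510,170),(382,88),(367,217)]);ms=cs([(213,370),(232,393),(78,475),(131,567)])
rt=least_squares(lambda v:(c(v,'top')-mt).ravel(),[.56,.15,1.42,.075]);print('top',rt.x,np.degrees(rt.x[2]),rt.fun.round(1))
rs=least_squares(lambda v:(c(v,'side',r.x[:2])-ms).ravel(),[.56,.15,1.42,.075]);print('side',rs.x,np.degrees(rs.x[2]),rs.fun.round(1))
im={'top':cv2.imread('pics/top0.png'),'side':cv2.imread('pics/side0.png')}
out=[]
for n,(x0,y0,w,h) in {'top':(305,105,130,125),'side':(250,105,160,125)}.items():
    k=5 if n=='x' else (3 if n=='top' else 2.5)
    I=cv2.resize(im[n][y0:y0+h,x0:x0+w],None,fx=3,fy=3,interpolation=cv2.INTER_CUBIC)
    for j in top:
        p=r.x[3*j-1:3*j+2]
        for B in (box(p,.024,.02,.076),box(p,.06,.02,.044),box(p,.06,.02,.004)):
            q=proj(n,B)+(r.x[:2] if n=='side' else 0)
            cv2.polylines(I,[np.int32(((q-[x0,y0]+.5)*3-.5)*16)],True,(0,0,255),1,cv2.LINE_AA,4)
    out.append(I)
cv2.imwrite('pics/ov1.png',cv2.resize(np.hstack(out),None,fx=.915,fy=.915) )
E
python3 m.py | sed -n '/joint/,$p'
```

```text
--- joint
[0.65562642 1.8738891 ] [1.32 0.94 1.56 1.08 2.73 1.87 3.06 1.7 ]
1 [ 0.6098 -0.1421] -5.390141444460909
2 [ 0.6282 -0.2573] -3.966647441287165
3 [ 0.4747 -0.1656] 10.033517503889826
4 [ 0.4823 -0.2542] 3.372532578508114
top [0.55369718 0.14868722 1.44932449 0.07553242] 83.04017648977644 [ 0.1 -0.2 -0.1 -0.2  0.6  0.  -0.6  0.4]
side [0.55568607 0.150739   1.45656894 0.07413147] 83.45525273675378 [-0.5 -0.8  1.   1.6 -0.8  0.4  0.3 -1.2]
```

View pics/ov1.png

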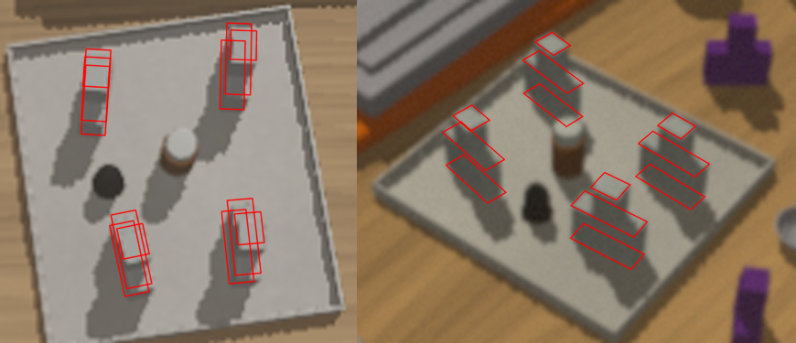

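Call:
{"name": "move_arm", "arguments": {"increments": [[0, 0, -8, 0, -0.04, 0, 1], [0, 0, -8, 0, -0.04, 0, 1]]}}

```text
t: 0.3
position: [0.1458, -0.5504, 0.3027]
orientation: [-3.021, -0.857, -0.002]
force: [0.0, -0.3, 0.8]
finger_gap: 1.002
gripper_force: 0.0
```

```bash
cat > e.py <<'E'
from h import *
from scipy.ndimage import map_coordinates
G={}
for n in ('top','side'):
    g=cv2.GaussianBlur(cv2.cvtColor(cv2.imread(f'pics/{n}0.png'),cv2.COLOR_BGR2GRAY).astype(np.float32),(0,0),.8)
    G[n]=np.minimum(np.hypot(cv2.Sobel(g,-1,1,0),cv2.Sobel(g,-1,0,1)),120)
off=np.array([.66,1.87])
def score(p,n,o=0):
    b=[np.r_[box(p,l,.02,z0),box(p,l,.02,z1)] for l,z0,z1 in((.06,.004,.044),(.024,.044,.076))]
    M=np.zeros((400*8,640*8),np.uint8) if 0 else None
    pts=[]
    x0=proj(n,[[p[0],p[1],.04]])[0]-30
    m=np.zeros((480,480),np.uint8)
    for q in b:
        h=cv2.convexHull(np.float32(proj(n,q)+o))[:,0]
        cv2.fillConvexPoly(m,np.int32(((h-x0)*8)*16),255,0,4)
    c=cv2.findContours(m,cv2.RETR_EXTERNAL,cv2.CHAIN_APPROX_NONE)[0][0][:,0]/8+x0
    t=proj(n,box(p,.024,.02,.076))+o;tt=np.concatenate([np.linspace(t[i],t[(i+1)%4],40) for i in range(4)])
    s=lambda a:map_coordinates(G[n],[a[:,1],a[:,0]],order=1).mean()
    return s(c)+.5*s(tt)
init={1:(.6098,-.1421),2:(.6282,-.2573),3:(.4747,-.1656),4:(.4823,-.2542)}
best={}
for k,(x,y) in init.items():
    for mode in ('top','side'):
        R=[]
        for a in range(-16,25,4):
            s,dx,dy=max((score([x+dx,y+dy,np.radians(a-90)],mode,off if mode=='side' else 0),dx,dy) for dx in np.arange(-.008,.0081,.002) for dy in np.arange(-.008,.0081,.002))
            R.append((round(s,1),a,round(x+dx,4),round(y+dy,4)))
        print(k,mode,sorted(R)[::-1][:3])
E
time python3 e.py; python3 -c "
from station import get_state;s=get_state();print(s['joint_pos'])"
```

```text
1 top [(np.float32(94.6), -16, np.float64(0.6078), np.float64(-0.1401)), (np.float32(93.4), -12, np.float64(0.6098), np.float64(-0.1381)), (np.float32(91.2), -8, np.float64(0.6078), np.float64(-0.1381))]
1 side [(np.float32(148.8), -16, np.float64(0.6098), np.float64(-0.1401)), (np.float32(147.9), -12, np.float64(0.6098), np.float64(-0.1401)), (np.float32(146.9), -8, np.float64(0.6098), np.float64(-0.1401))]
2 top [(np.float32(115.2), -8, np.float64(0.6262), np.float64(-0.2573)), (np.float32(111.4), -12, np.float64(0.6262), np.float64(-0.2573)), (np.float32(111.1), -4, np.float64(0.6262), np.float64(-0.2573))]
2 side [(np.float32(152.7), -12, np.float64(0.6302), np.float64(-0.2553)), (np.float32(152.4), -8, np.float64(0.6302), np.float64(-0.2553)), (np.float32(151.6), -16, np.float64(0.6302), np.float64(-0.2573))]
3 top [(np.float32(86.5), 4, np.float64(0.4827), np.float64(-0.1656)), (np.float32(85.1), 0, np.float64(0.4687), np.float64(-0.1676)), (np.float32(83.5), -4, np.float64(0.4707), np.float64(-0.1676))]
3 side [(np.float32(112.3), 8, np.float64(0.4747), np.float64(-0.1636)), (np.float32(112.0), 4, np.float64(0.4727), np.float64(-0.1636)), (np.float32(110.9), 12, np.float64(0.4727), np.float64(-0.1636))]
4 top [(np.float32(90.5), 0, np.float64(0.4763), np.float64(-0.2542)), (np.float32(89.2), 4, np.float64(0.4763), np.float64(-0.2542)), (np.float32(88.4), -4, np.float64(0.4783), np.float64(-0.2542))]
4 side [(np.float32(131.5), 0, np.float64(0.4803), np.float64(-0.2522)), (np.float32(130.9), 4, np.float64(0.4803), np.float64(-0.2522)), (np.float32(130.5), -4, np.float64(0.4803), np.float64(-0.2522))]
[ 1.67208489  0.36961423 -0.50995529  1.75602981  0.20074993  1.0695259
  0.07582872]
real	0m10.917s
user	0m21.516s
sys	0m18.337s
```

Call:
{"name": "move_arm", "arguments": {"increments": [[0, 0, -8.5, 0, 0, 0, 1], [0, 0, -8.5, 0, 0, 0, 1], [0, 0, -8.5, 0, 0, 0, 1], [0, 0, -8.5, 0, 0, 0, 1], [0, 0, -8.5, 0, 0, 0, 1], [0, 0, -8.5, 0, 0, 0, 1], [0, 0, -8.5, 0, 0, 0, 1], [0, 0, 0, 0, 0, 0, 1]]}}

```text
t: 1.1
position: [0.1448, -0.5514, 0.3034]
orientation: [-2.204, -2.237, -0.001]
force: [0.1, -1.0, 0.5]
finger_gap: 1.003
gripper_force: 0.0
```

```bash
cat > go.py <<'E'
# usage: go.py x y z theta_deg -> remaining turn about tool z, shift in tool axes (after the turn)
import sys,numpy as np
from station import get_state
from scipy.spatial.transform import Rotation as R
s=get_state();M=R.from_rotvec(s['orientation']).as_matrix();p=s['position']
th=np.degrees(np.arctan2(M[1,1],M[0,1]))
print('pos',p.round(4),'th',th.round(2),'tilt',np.degrees(np.arccos(-M[2,2])).round(2),'F',s['force'].round(1),'gap',round(s['finger_gap'],3),'j',s['joint_pos'].round(2),'t',s['t'])
if len(sys.argv)>4:
    x,y,z,t=map(float,sys.argv[1:5]);a=np.radians(t);d=np.array([x,y,z])-p
    print('turn z',round(-((t-th+90)%180-90),2),'shift',np.round([-np.sin(a)*d[0]+np.cos(a)*d[1],np.cos(a)*d[0]+np.sin(a)*d[1],-d[2]],4))
E
python3 go.py .480 -.254 .22 1
```

```text
pos [ 0.1448 -0.5514  0.3034] th 0.85 tilt 0.06 F [ 0.1 -1.   0.5] gap 1.003 j [ 1.83  0.41 -0.71  1.75  0.3   1.09  1.03] t 1.1
turn z -0.15 shift [0.2915 0.3404 0.0834]
```

Call:
{"name": "move_arm", "arguments": {"increments": [[0, 0, 0, 0.037, 0.043, 0.005, 1], [0, 0, 0, 0.037, 0.043, 0.005, 1], [0, 0, 0, 0.037, 0.043, 0.005, 1], [0, 0, 0, 0.037, 0.043, 0.005, 1], [0, 0, 0, 0.037, 0.043, 0.005, 1], [0, 0, 0, 0.037, 0.043, 0.005, 1], [0, 0, 0, 0.037, 0.043, 0.005, 1], [0, 0, 0, 0.033, 0.04, 0.005, 1], [0, 0, 0, 0, 0, 0, 1]]}}

```text
t: 2.0
position: [0.4497, -0.2809, 0.2687]
orientation: [2.197, 2.245, 0.008]
force: [0.1, 0.5, -0.3]
finger_gap: 0.995
gripper_force: 0.0
```

```bash
python3 go.py .480 -.254 .123 1
```

```text
pos [ 0.4497 -0.2809  0.2687] th 1.26 tilt 0.3 F [ 0.1  0.5 -0.3] gap 0.995 j [ 1.18  0.41 -0.83  1.88  0.35  1.    0.22] t 2.0
turn z 0.26 shift [0.0263 0.0308 0.1457]
```

Call:
{"name": "move_arm", "arguments": {"increments": [[0, 0, 0, 0.013, 0.015, 0.0, 1], [0, 0, 0, 0.013, 0.0155, 0.02, 1], [0, 0, 0, 0, 0, 0.03, 1], [0, 0, 0, 0, 0, 0.03, 1], [0, 0, 0, 0, 0, 0.03, 1], [0, 0, 0, 0, 0, 0.02, 1], [0, 0, 0, 0, 0, 0.0157, 1], [0, 0, 0, 0, 0, 0, 1]]}}

```text
t: 2.8
position: [0.4729, -0.2616, 0.1207]
orientation: [-2.206, -2.232, 0.002]
force: [-0.2, 1.2, 0.1]
finger_gap: 0.999
gripper_force: 0.0
```

```bash
python3 go.py .480 -.254 .123 1; python3 - <<'E'
from station import camera
import cv2,numpy as np
o=[]
for n,(x,y,w,h) in {'top':(360,140,90,90),'side':(300,110,120,90)}.items():
    c=camera(n)[:,:,::-1];cv2.imwrite(f'pics/{n}1.png',c)
    o.append(cv2.resize(c[y:y+h,x:x+w],None,fx=3.8,fy=3.8,interpolation=cv2.INTER_CUBIC))
cv2.imwrite('pics/g1.png',np.hstack(o))
E
```

```text
pos [ 0.4729 -0.2616  0.1207] th 0.67 tilt 0.22 F [-0.2  1.2  0.1] gap 0.999 j [ 0.99  0.64 -0.68  1.94  0.57  0.76 -0.01] t 2.8
turn z -0.33 shift [ 0.0075  0.0073 -0.0023]
```

View pics/g1.png

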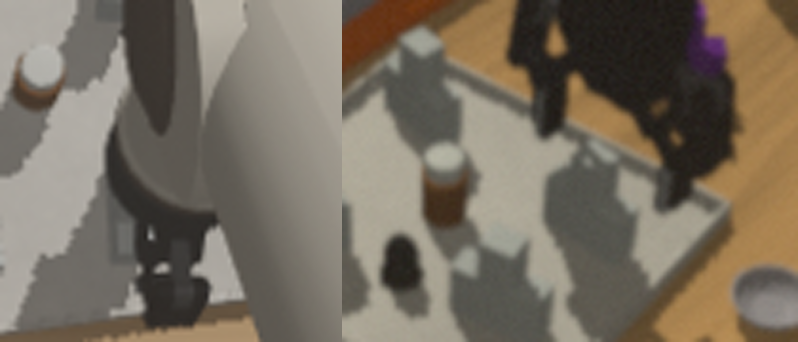

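Call:
{"name": "move_arm", "arguments": {"increments": [[0, 0, 0, 0.0075, 0.0075, -0.0025, 1], [0, 0, 0, 0, 0, 0, 1], [0, 0, 0, 0, 0, 0, 0], [0, 0, 0, 0, 0, 0, 0], [0, 0, 0, 0, 0, 0, 0], [0, 0, 0, 0, 0, 0, 0], [0, 0, 0, 0, 0, 0, 0], [0, 0, 0, 0, 0, 0, 0], [0, 0, 0, 0, 0, 0, 0]], "newtons": 40}}

```text
t: 3.8
position: [0.4814, -0.2546, 0.1252]
orientation: [-2.206, -2.236, 0.001]
force: [-1.9, -0.2, 2.3]
finger_gap: 0.27
gripper_force: 43.1
```

```bash
python3 go.py .480 -.254 .123 1
```

```text
pos [ 0.4814 -0.2546  0.1252] th 0.77 tilt 0.03 F [-1.9 -0.2  2.3] gap 0.27 j [ 0.97  0.64 -0.68  1.93  0.57  0.77 -0.02] t 3.8
turn z -0.23 shift [ 0.0007 -0.0014  0.0022]
```

Call:
{"name": "move_arm", "arguments": {"increments": [[0, 0, 0, 0, 0, -0.03, 0], [0, 0, 0, 0, 0, -0.04, 0], [0, 0, 0, 0, 0, -0.04, 0], [0, 0, 0, 0, 0, -0.03, 0], [0, 0, 0, 0, 0, 0, 0]]}}

```text
t: 4.3
position: [0.4841, -0.2549, 0.2693]
orientation: [2.201, 2.231, 0.003]
force: [0.1, -0.3, -1.0]
finger_gap: 0.271
gripper_force: 42.8
```

```bash
cat > cr.py <<'E'
import re
src=open('e.py').read().split('init=')[0];exec(src)
from scipy.optimize import minimize
def edge(p,n,o):
    c=0;out=[]
    segs=[]
    B=box(p,.08,.34,.034);C=box(p,.066,.34,.034)
    segs=[(B[0],B[1]),(B[2],B[3]),(C[0],C[1])] + [(B[1],B[2]),(B[3],B[0])]
    v=[]
    for a,b in segs:
        q=proj(n,np.linspace(a,b,150))+o
        v.append(map_coordinates(G[n],[q[:,1],q[:,0]],order=1).mean())
    return np.array(v)
x0=np.array([.583,.215,np.radians(82)])
for n,o in (('top',0),('side',off),('side',0)):
    best=max(((edge([x0[0]+dx,x0[1]+dy,np.radians(a)],n,o)*[1,1,.5,.3,.3]).sum(),x0[0]+dx,x0[1]+dy,a) for a in np.arange(79,86,.5) for dx in np.arange(-.014,.0141,.002) for dy in np.arange(-.012,.0121,.002))
    r=minimize(lambda p:-(edge([p[0],p[1],np.radians(p[2]*100)],n,o)*[1,1,.5,.3,.3]).sum(),[best[1],best[2],best[3]/100],method='Nelder-Mead',options=dict(initial_simplex=[[best[1],best[2],best[3]/100],[best[1]+.002,best[2],best[3]/100],[best[1],best[2]+.002,best[3]/100],[best[1],best[2],best[3]/100+.005]]))
    print(n,o,np.round(best,4),'->',r.x.round(4),edge([*r.x[:2],np.radians(r.x[2]*100)],n,o).round(0))
E
python3 cr.py; python3 go.py
```

```text
top 0 [177.5614   0.569    0.215   79.    ] -> [0.5639 0.2151 0.8152] [ 87.  51.  69.  83. 104.]
side [0.66 1.87] [205.2123   0.569    0.215   81.5   ] -> [0.5678 0.2139 0.8157] [ 77.  69.  63.  20. 102.]
side 0 [161.9602   0.569    0.221   79.    ] -> [0.5612 0.2231 0.7992] [52. 85. 71. 56. 31.]
pos [ 0.4841 -0.2549  0.2693] th 0.8 tilt 0.44 F [ 0.1 -0.3 -1. ] gap 0.271 j [ 1.09  0.44 -0.83  1.84  0.38  1.02  0.12] t 4.3
```

```bash
python3 go.py .564 .210 .27 -8.5
```

```text
pos [ 0.4841 -0.2549  0.2693] th 0.8 tilt 0.44 F [ 0.1 -0.3 -1. ] gap 0.271 j [ 1.09  0.44 -0.83  1.84  0.38  1.02  0.12] t 4.3
turn z 9.3 shift [ 0.4717  0.0103 -0.0007]
```

Call:
{"name": "move_arm", "arguments": {"increments": [[0, 0, 4.7, 0, 0, 0, 0], [0, 0, 4.6, 0, 0, 0, 0], [0, 0, 0, 0.04, 0.001, 0, 0], [0, 0, 0, 0.04, 0.001, 0, 0], [0, 0, 0, 0.04, 0.001, 0, 0], [0, 0, 0, 0.04, 0.001, 0, 0], [0, 0, 0, 0.04, 0.001, 0, 0], [0, 0, 0, 0.04, 0.001, 0, 0], [0, 0, 0, 0.04, 0.001, 0, 0], [0, 0, 0, 0.04, 0.001, 0, 0]]}}

```text
t: 5.3
position: [0.5363, 0.0622, 0.2637]
orientation: [-2.379, -2.05, 0.002]
force: [1.1, 0.3, -1.8]
finger_gap: 0.272
gripper_force: 42.7
```

Call:
{"name": "move_arm", "arguments": {"increments": [[0, 0, 0, 0.04, 0.001, 0, 0], [0, 0, 0, 0.04, 0.001, 0, 0], [0, 0, 0, 0.04, 0, 0, 0], [0, 0, 0, 0, 0, 0, 0], [0, 0, 0, 0, 0, 0, 0]]}}

```text
t: 5.8
position: [0.5556, 0.1806, 0.2636]
orientation: [-2.375, -2.054, 0.003]
force: [0.4, -0.6, -1.7]
finger_gap: 0.271
gripper_force: 42.7
```

```bash
python3 go.py .564 .210 .17 -8.5
```

```text
pos [0.5556 0.1806 0.2636] th -8.31 tilt 0.14 F [ 0.4 -0.6 -1.7] gap 0.271 j [ 0.27  0.53 -0.84  1.75  0.44  1.07 -0.87] t 5.8
turn z 0.19 shift [0.0303 0.004  0.0936]
```

Go over the slot and down to just above the walls, then look.

Call:
{"name": "move_arm", "arguments": {"increments": [[0, 0, 0, 0.015, 0.002, 0.01, 0], [0, 0, 0, 0.0155, 0.002, 0.01, 0], [0, 0, 0, 0, 0, 0.025, 0], [0, 0, 0, 0, 0, 0.025, 0], [0, 0, 0, 0, 0, 0.024, 0], [0, 0, 0, 0, 0, 0, 0], [0, 0, 0, 0, 0, 0, 0], [0, 0, 0, 0, 0, 0, 0]]}}

```text
t: 6.6
position: [0.5659, 0.2085, 0.1723]
orientation: [2.381, 2.049, 0.002]
force: [1.4, 0.2, -2.0]
finger_gap: 0.275
gripper_force: 42.6
```

```bash
python3 go.py .564 .210 .17 -8.5; cat > snap.py <<'E'
import sys
from station import *
from h import *
from scipy.spatial.transform import Rotation as R
k=sys.argv[1];h=float(sys.argv[2]);o=[]  # h = TCP above spacer base
s=get_state();M=R.from_rotvec(s['orientation']).as_matrix();p=s['position'];th=np.arctan2(M[1,1],M[0,1])-np.pi/2
q=[p[0],p[1],th];z=p[2]-h
for n,(x,y,w,hh) in {'top':(130,120,110,80),'side':(140,190,120,85)}.items():
    c=camera(n)[:,:,::-1].copy();cv2.imwrite(f'pics/{n}{k}.png',c)
    I=cv2.resize(c[y:y+hh,x:x+w],None,fx=5,fy=5,interpolation=cv2.INTER_CUBIC)
    I=np.clip(I*1.5,0,255).astype(np.uint8)
    if h>0:
      for B in (box(q,.024,.02,z+.072),box(q,.06,.02,z+.04),box(q,.06,.02,z)):
        cv2.polylines(I,[np.int32(((proj(n,B)-[x,y]+.5)*5-.5)*16)],True,(0,0,255),1,cv2.LINE_AA,4)
    o.append(cv2.resize(I,(400,int(I.shape[0]*400/I.shape[1]))) if len(sys.argv)<4 else I)
H=min(i.shape[0] for i in o)
cv2.imwrite(f'pics/s{k}.png',o[1] if len(sys.argv)>3 and sys.argv[3]=='side' else (o[0] if len(sys.argv)>3 else np.hstack([i[:H] for i in o])))
E
python3 snap.py A 0.1212 side
```

```text
pos [0.5659 0.2085 0.1723] th -8.57 tilt 0.1 F [ 1.4  0.2 -2. ] gap 0.275 j [ 0.16  0.67 -0.76  1.77  0.56  0.93 -0.99] t 6.6
turn z -0.07 shift [ 0.0012 -0.0021  0.0023]
```

View pics/sA.png

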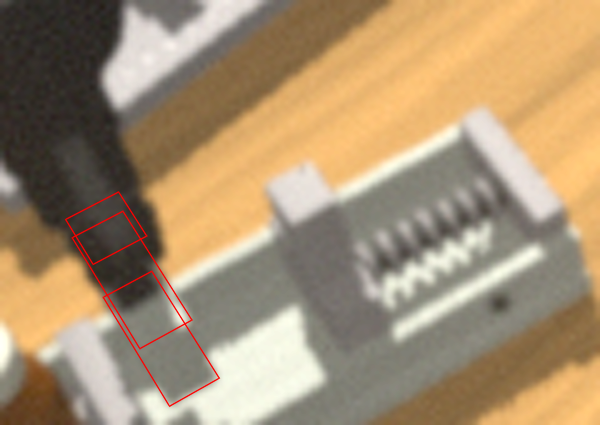

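```bash
cat > off.py <<'E'
src=open('e.py').read().split('off=')[0].replace("{n}0.png","{n}A.png");exec(src)
from station import get_state
q=[.5659,.2085,np.radians(-98.57)];z=.1723-.1212
Bo,Mi=box(q,.06,.02,z),box(q,.06,.02,z+.04)
print(Bo.round(3).tolist())
near=[i for i in range(4) if Bo[i,0]<q[0]]; jaw=[i for i in range(4) if Bo[i,1]<q[1]]
c=[i for i in near if i in jaw][0]; f=[i for i in near if i!=c][0]; g=[i for i in jaw if i!=c][0]
L=np.linspace
segs=[L(Bo[c],Bo[f],30),L(Mi[c],Mi[f],30),L(Bo[c],Mi[c],30),L(Bo[f],Mi[f],30),L(Mi[c],Mi[c]+.28*(Mi[g]-Mi[c]),30)]
for n in('side','top'):
    R=[]
    for du in np.arange(-4,4.1,.25):
        for dv in np.arange(-4,4.1,.25):
            v=[]
            for s in segs:
                a=proj(n,s)+[du,dv];v.append(map_coordinates(G[n],[a[:,1],a[:,0]],order=1).mean())
            R.append((round(float(np.sum(v)),1),du,dv,[int(x) for x in v]))
    R.sort(key=lambda r:-r[0]);print(n,*R[:6],sep='\n  ')
E
python3 off.py
```

```text
[[0.594, 0.194, 0.051], [0.597, 0.214, 0.051], [0.538, 0.223, 0.051], [0.535, 0.203, 0.051]]
side
  (417.3, np.float64(0.0), np.float64(-0.5), [119, 54, 83, 52, 107])
  (416.9, np.float64(0.0), np.float64(-0.25), [118, 52, 84, 55, 105])
  (416.3, np.float64(0.25), np.float64(-0.25), [117, 54, 82, 54, 108])
  (415.9, np.float64(0.25), np.float64(-0.5), [118, 55, 81, 51, 108])
  (415.7, np.float64(0.0), np.float64(-0.75), [118, 55, 82, 49, 108])
  (414.9, np.float64(-0.25), np.float64(-0.5), [119, 52, 84, 53, 104])
top
  (156.9, np.float64(4.0), np.float64(4.0), [65, 6, 63, 14, 6])
  (154.2, np.float64(3.75), np.float64(4.0), [66, 5, 63, 12, 5])
  (153.9, np.float64(4.0), np.float64(3.75), [66, 6, 63, 12, 5])
  (153.4, np.float64(4.0), np.float64(3.5), [68, 5, 63, 10, 4])
  (152.3, np.float64(4.0), np.float64(1.0), [75, 3, 65, 4, 2])
  (152.3, np.float64(4.0), np.float64(3.25), [69, 4, 64, 8, 4])
```

```bash
python3 - <<'E'
import cv2,numpy as np
exec(open('off.py').read().split("for n in('side'")[0].replace("print(","(lambda *a:0)("))
o=[]
for n,(x,y,w,h) in {'top':(135,125,80,75),'side':(145,210,80,75)}.items():
    I=cv2.resize(cv2.imread(f'pics/{n}A.png')[y:y+h,x:x+w],None,fx=5,fy=5,interpolation=cv2.INTER_CUBIC)
    I=np.clip(I*1.5,0,255).astype(np.uint8)
    for s in segs:
        cv2.polylines(I,[np.int32(((proj(n,s)-[x,y]+.5)*5-.5)*16)],False,(0,0,255),1,cv2.LINE_AA,4)
    o.append(I)
cv2.imwrite('pics/v9.png',np.hstack(o))
E
```

```text
(no output)
```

View pics/v9.png

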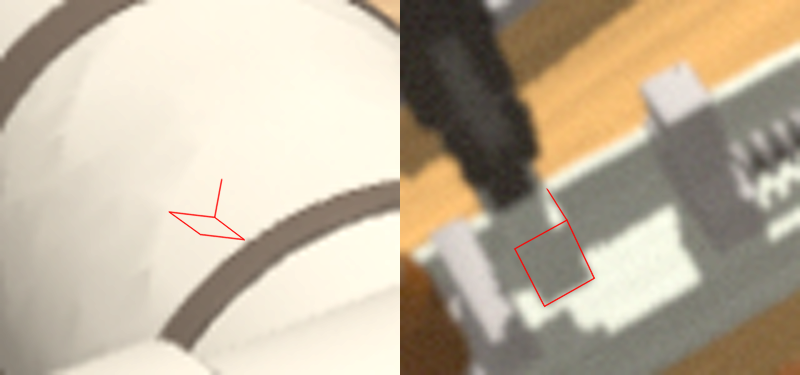

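```bash
cat > cr2.py <<'E'
exec(open('cr.py').read().split('x0=')[0])
o=np.array([0,-.4])
for a in (80.5,81.5,82.5):
    R=[]
    for dx in np.arange(.545,.585,.001):
        for dy in np.arange(.205,.230,.001):
            R.append(((edge([dx,dy,np.radians(a)],'side',o)[[0,1,2,4]]*[1,1,1,.6]).sum(),dx,dy))
    b=max(R);print(a,np.round(b,4),edge([b[1],b[2],np.radians(a)],'side',o).round(0))
exec(open('m.py').read().split("print('--- joint')")[1].split("rt=")[0].split('# cradle')[1].replace(' top-camera','#'),globals()) if 0 else None
cs=lambda q:T(np.array(q)-[0,300],(140,210),4)
ms=cs([(213,370),(232,393),(78,475),(131,567)])
def c(v,a):
    x,y,gp=v;d=np.array([np.cos(a),np.sin(a)]);e=np.array([-d[1],d[0]]);p=np.array([x,y])
    Q=[np.r_[p-e*.012,.096],np.r_[p+e*.012,.096],np.r_[p+d*gp-e*.03,.052],np.r_[p+d*gp+e*.03,.052]]
    return proj('side',np.array(Q))+o
for a in (81.5,83):
    r=least_squares(lambda v:(c(v,np.radians(a))-ms).ravel(),[.56,.15,.075]);print('jaw',a,r.x.round(4),r.fun.round(1))
# spacers in side camera
for k,(x,y,a) in {1:(.607,-.139,-11),2:(.626,-.256,-9),3:(.472,-.164,6),4:(.478,-.252,1)}.items():
    b=max((float(score([x+u,y+v,np.radians(a+t-90)],'side',o)),x+u,y+v,a+t) for t in(-5,0,5) for u in np.arange(-.01,.0101,.001) for v in np.arange(-.01,.0101,.001));print(k,np.round(b,4))
E
python3 cr2.py
```

```text
80.5 [2.6408e+02 5.5800e-01 2.1500e-01] [ 45.  86.  70.  13. 104.]
81.5 [2.713765e+02 5.620000e-01 2.150000e-01] [ 77.  69.  64.  14. 104.]
82.5 [2.624198e+02 5.610000e-01 2.150000e-01] [ 69.  67.  64.  14. 104.]
jaw 81.5 [0.5493 0.1532 0.0736] [-0.1 -0.5  1.   2.2 -0.5 -0.4 -0.4 -1.3]
jaw 83 [0.5502 0.153  0.0738] [-0.4 -0.8  1.   1.7 -0.7  0.2  0.2 -1.1]
1 [ 1.493361e+02  6.030000e-01 -1.350000e-01 -1.600000e+01]
2 [153.1386   0.624   -0.251   -9.    ]
3 [112.9745   0.468   -0.16     6.    ]
4 [130.6146   0.475   -0.248    1.    ]
```

```bash
python3 go.py .562 .2105 .15 -8.5
```

```text
pos [0.566  0.2088 0.1726] th -8.55 tilt 0.14 F [ 0.2  1.2 -2.5] gap 0.273 j [ 0.16  0.67 -0.76  1.77  0.56  0.93 -0.99] t 6.7
turn z -0.05 shift [ 0.0011 -0.0042  0.0226]
```

Call:
{"name": "move_arm", "arguments": {"increments": [[0, 0, 0, 0.001, -0.004, 0, 0], [0, 0, 0, 0, 0, 0, 0], [0, 0, 0, 0, 0, 0, 0], [0, 0, 0, 0, 0, 0.008, 0], [0, 0, 0, 0, 0, 0.007, 0], [0, 0, 0, 0, 0, 0.007, 0], [0, 0, 0, 0, 0, 0, 0], [0, 0, 0, 0, 0, 0, 0]]}}

```text
t: 7.5
position: [0.5611, 0.2104, 0.1487]
orientation: [-2.38, -2.05, 0.001]
force: [0.2, 0.1, -1.9]
finger_gap: 0.273
gripper_force: 42.7
```

```bash
python3 go.py .562 .2105 .134 -8.5
```

```text
pos [0.5611 0.2104 0.1487] th -8.51 tilt 0.06 F [ 0.2  0.1 -1.9] gap 0.273 j [ 0.14  0.69 -0.74  1.79  0.58  0.89 -1.01] t 7.5
turn z -0.01 shift [0.0003 0.0009 0.0147]
```

Call:
{"name": "move_arm", "arguments": {"increments": [[0, 0, 0, 0, 0, 0.006, 0], [0, 0, 0, 0, 0, 0.005, 0], [0, 0, 0, 0, 0, 0.003, 0], [0, 0, 0, 0, 0, 0, 0], [0, 0, 0, 0, 0, 0, 0], [0, 0, 0, 0, 0, 0, 0]]}}

```text
t: 8.1
position: [0.5614, 0.2105, 0.1354]
orientation: [2.38, 2.05, 0.0]
force: [0.9, -0.1, -1.6]
finger_gap: 0.276
gripper_force: 42.7
```

```bash
python3 go.py .562 .2105 .134 -8.5
```

```text
pos [0.5614 0.2105 0.1354] th -8.51 tilt 0.01 F [ 0.9 -0.1 -1.6] gap 0.276 j [ 0.13  0.71 -0.72  1.79  0.6   0.87 -1.02] t 8.1
turn z -0.01 shift [0.0001 0.0006 0.0014]
```

Call:
{"name": "move_arm", "arguments": {"increments": [[0, 0, 0, 0, 0, 0.002, 0], [0, 0, 0, 0, 0, 0.001, 0], [0, 0, 0, 0, 0, 0, 0], [0, 0, 0, 0, 0, 0, 0]]}}

```text
t: 8.5
position: [0.5615, 0.2107, 0.1332]
orientation: [2.379, 2.05, 0.001]
force: [-2.3, -1.4, 5.6]
finger_gap: 0.271
gripper_force: 43.5
```

Call:
{"name": "move_arm", "arguments": {"increments": [[0, 0, 0, 0, 0, 0, 0.6], [0, 0, 0, 0, 0, 0, 0.6], [0, 0, 0, 0, 0, 0, 0.6], [0, 0, 0, 0, 0, 0, 0.6], [0, 0, 0, 0, 0, -0.02, 0.6], [0, 0, 0, 0, 0, -0.04, 1], [0, 0, 0, 0, 0, -0.04, 1], [0, 0, 0, 0, 0, -0.04, 1], [0, 0, 0, 0, 0, 0, 1]]}}

```text
t: 9.4
position: [0.5638, 0.2125, 0.2782]
orientation: [2.377, 2.048, 0.015]
force: [0.4, -0.3, 0.5]
finger_gap: 0.999
gripper_force: 0.0
```

```bash
python3 go.py .477 -.165 .27 6;
```

```text
pos [0.5638 0.2125 0.2782] th -8.5 tilt 0.58 F [ 0.4 -0.3  0.5] gap 0.999 j [ 0.21  0.54 -0.84  1.7   0.45  1.1  -0.91] t 9.4
turn z -14.5 shift [-0.3663 -0.1258  0.0082]
```

Call:
{"name": "move_arm", "arguments": {"increments": [[0, 0, -7.3, 0, 0, 0, 1], [0, 0, -7.2, 0, 0, 0, 1], [0, 0, 0, -0.045, -0.015, 0, 1], [0, 0, 0, -0.045, -0.015, 0, 1], [0, 0, 0, -0.045, -0.015, 0, 1], [0, 0, 0, -0.045, -0.015, 0, 1], [0, 0, 0, -0.045, -0.015, 0, 1], [0, 0, 0, -0.045, -0.015, 0, 1], [0, 0, 0, -0.045, -0.015, 0, 1], [0, 0, 0, -0.045, -0.015, 0, 1]]}}

```text
t: 10.4
position: [0.4786, -0.1621, 0.2719]
orientation: [2.102, 2.334, -0.0]
force: [1.1, 0.1, 0.3]
finger_gap: 1.002
gripper_force: 0.0
```

```bash
python3 go.py .471 -.163 .20 6; cat > seen.py <<'E'
import sys
from station import camera
import cv2
for n in ('top','side'): cv2.imwrite(f'pics/{n}{sys.argv[1]}.png',camera(n)[:,:,::-1])
E
python3 seen.py B
cat > fitc.py <<'E'
# fit spacers standing in the cradle (base z .012, yaw 81.5 +-) in each camera, by silhouette
import sys
exec(open('e.py').read().split('off=')[0].replace('{n}0.png','{n}%s.png'%sys.argv[1]))
exec('def score'+open('e.py').read().split('def score')[1].split('init=')[0].replace('.004,.044','.012,.052').replace('.044,.076','.052,.084').replace('.02,.076','.02,.084').replace('[[p[0],p[1],.04]]','[[p[0],p[1],.05]]'))
x,y=map(float,sys.argv[2:4])
for n,o in (('side',np.array([0,-.4])),('side',np.array([.96,-1.16])),('top',0)):
    b=sorted(((float(score([x+u,y+v,np.radians(a)],n,o)),x+u,y+v,a) for a in(79.5,81.5,83.5) for u in np.arange(-.006,.0061,.001) for v in np.arange(-.01,.0101,.001)),reverse=True)
    print(n,o,np.round(b[0],4),np.round(b[1],4))
E
python3 fitc.py B .561 .211
```

```text
pos [ 0.4786 -0.1621  0.2719] th 5.99 tilt 0.01 F [1.1 0.1 0.3] gap 1.002 j [ 1.04  0.39 -0.93  1.93  0.37  1.    0.05] t 10.4
turn z -0.01 shift [-0.0001 -0.0076  0.0719]
side [ 0.  -0.4] [97.0019  0.557   0.214  83.5   ] [96.7757  0.557   0.215  83.5   ]
side [ 0.96 -1.16] [96.202  0.557  0.216 83.5  ] [96.0876  0.557   0.217  83.5   ]
top 0 [120.1147   0.558    0.208   81.5   ] [119.4839   0.558    0.208   83.5   ]
```

Call:
{"name": "move_arm", "arguments": {"increments": [[0, 0, 0, 0, -0.005, 0.02, 1], [0, 0, 0, 0, 0, 0.03, 1], [0, 0, 0, 0, 0, 0.03, 1], [0, 0, 0, 0, 0, 0.03, 1], [0, 0, 0, 0, 0, 0.02, 1], [0, 0, 0, 0, 0, 0.018, 1], [0, 0, 0, 0, 0, 0, 1], [0, 0, 0, 0, 0, 0, 1]]}}

```text
t: 11.3
position: [0.4746, -0.16, 0.1241]
orientation: [-2.101, -2.335, -0.0]
force: [-0.3, 0.0, -0.2]
finger_gap: 0.998
gripper_force: 0.0
```

```bash
python3 go.py .473 -.163 .1252 6
```

```text
pos [ 0.4746 -0.16    0.1241] th 6.04 tilt 0.06 F [-0.3  0.  -0.2] gap 0.998 j [ 0.88  0.6  -0.75  2.04  0.61  0.74 -0.15] t 11.3
turn z 0.04 shift [-0.0028 -0.0019 -0.0011]
```

Call:
{"name": "move_arm", "arguments": {"increments": [[0, 0, 0, -0.003, -0.001, -0.001, 1], [0, 0, 0, 0, 0, 0, 1], [0, 0, 0, 0, 0, 0, 0], [0, 0, 0, 0, 0, 0, 0], [0, 0, 0, 0, 0, 0, 0], [0, 0, 0, 0, 0, 0, 0], [0, 0, 0, 0, 0, 0, 0], [0, 0, 0, 0, 0, 0, 0], [0, 0, 0, 0, 0, 0, 0]]}}

```text
t: 12.2
position: [0.4739, -0.1637, 0.1254]
orientation: [2.102, 2.335, -0.0]
force: [-1.8, 1.3, 5.7]
finger_gap: 0.278
gripper_force: 38.7
```

```bash
python3 go.py .473 -.163 .1252 6
```

```text
pos [ 0.4739 -0.1637  0.1254] th 6.0 tilt 0.02 F [-1.8  1.3  5.7] gap 0.278 j [ 0.89  0.6  -0.75  2.04  0.61  0.74 -0.14] t 12.2
turn z -0.0 shift [ 0.0008 -0.0008  0.0002]
```

Call:
{"name": "move_arm", "arguments": {"increments": [[0, 0, 0, 0, 0, -0.03, 0], [0, 0, 0, 0, 0, -0.04, 0], [0, 0, 0, 0, 0, -0.04, 0], [0, 0, 0, 0, 0, -0.03, 0], [0, 0, 0, 0, 0, 0, 0], [0, 0, 7.3, 0, 0, 0, 0], [0, 0, 7.2, 0, 0, 0, 0], [0, 0, 0, 0, 0, 0, 0]]}}

```text
t: 13.0
position: [0.4731, -0.1638, 0.2641]
orientation: [-2.381, -2.048, 0.002]
force: [-0.4, -0.0, -1.9]
finger_gap: 0.273
gripper_force: 39.2
```

```bash
python3 go.py .558 .187 .27 -8.5
```

```text
pos [ 0.4731 -0.1638  0.2641] th -8.58 tilt 0.09 F [-0.4 -0.  -1.9] gap 0.273 j [ 1.01  0.37 -0.87  1.95  0.34  0.98 -0.18] t 13.0
turn z -0.08 shift [ 0.3595  0.0321 -0.0059]
```

Call:
{"name": "move_arm", "arguments": {"increments": [[0, 0, 0, 0.036, 0.003, 0, 0], [0, 0, 0, 0.036, 0.003, 0, 0], [0, 0, 0, 0.036, 0.003, 0, 0], [0, 0, 0, 0.036, 0.003, 0, 0], [0, 0, 0, 0.036, 0.003, 0, 0], [0, 0, 0, 0.036, 0.003, 0, 0], [0, 0, 0, 0.036, 0.003, 0, 0], [0, 0, 0, 0.036, 0.003, 0, 0], [0, 0, 0, 0.036, 0.003, 0, 0], [0, 0, 0, 0.0355, 0.005, 0, 0]]}}

```text
t: 14.0
position: [0.5584, 0.1883, 0.2638]
orientation: [-2.375, -2.055, 0.003]
force: [0.7, -0.4, -0.4]
finger_gap: 0.275
gripper_force: 39.3
```

Call:
{"name": "move_arm", "arguments": {"increments": [[0, 0, 0, 0, 0, 0, 0], [0, 0, 0, 0, 0, 0, 0]]}}

```text
t: 14.2
position: [0.558, 0.1881, 0.2639]
orientation: [-2.374, -2.056, 0.002]
force: [0.2, -0.6, -0.9]
finger_gap: 0.273
gripper_force: 39.3
```

```bash
python3 go.py .558 .1875 .22 -8.5
```

```text
pos [0.558  0.1881 0.2639] th -8.21 tilt 0.11 F [ 0.2 -0.6 -0.9] gap 0.273 j [ 0.27  0.55 -0.87  1.74  0.47  1.08 -0.89] t 14.2
turn z 0.29 shift [-0.0006  0.0001  0.0439]
```

Call:
{"name": "move_arm", "arguments": {"increments": [[0, 0, 0.3, 0, 0, 0.024, 0], [0, 0, 0, 0, 0, 0.023, 0], [0, 0, 0, 0, 0, 0, 0], [0, 0, 0, 0, 0, 0, 0], [0, 0, 0, 0, 0, 0, 0]]}}

```text
t: 14.7
position: [0.5594, 0.1866, 0.2192]
orientation: [2.385, 2.043, 0.002]
force: [0.1, 0.1, -0.4]
finger_gap: 0.273
gripper_force: 39.2
```

```bash
python3 seen.py C; python3 go.py .558 .1875 .215 -8.5; cat > off2.py <<'E'
import sys
src=open('off.py').read().replace("{n}A.png","{n}%s.png"%sys.argv[1]) if 0 else open('off.py').read()
src=src.replace('"{n}0.png","{n}A.png"','"{n}0.png","{n}%s.png"'%sys.argv[1])
x,y,z,th=sys.argv[2:6]
src=src.replace("q=[.5659,.2085,np.radians(-98.57)];z=.1723-.1212",f"q=[{x},{y},np.radians({th}-90)];z={z}-.1212").replace("('side','top')","('side',)")
exec(src)
E
python3 off2.py A .5659 .2085 .1723 -8.57|tail -7 | head -3; python3 off2.py C $(python3 -c "
from station import get_state;s=get_state();print(*s['position'].round(4))") -8.5
```

```text
pos [0.5594 0.187  0.2194] th -8.83 tilt 0.12 F [-0.3 -0.2 -1.9] gap 0.279 j [ 0.25  0.6  -0.83  1.77  0.52  1.   -0.94] t 14.8
turn z -0.33 shift [ 0.0003 -0.0015  0.0044]
side
  (417.3, np.float64(0.0), np.float64(-0.5), [119, 54, 83, 52, 107])
  (416.9, np.float64(0.0), np.float64(-0.25), [118, 52, 84, 55, 105])
[[0.588, 0.173, 0.098], [0.591, 0.192, 0.098], [0.531, 0.201, 0.098], [0.528, 0.182, 0.098]]
side
  (353.1, np.float64(-3.5), np.float64(-4.0), [33, 38, 66, 96, 118])
  (352.4, np.float64(-3.25), np.float64(-4.0), [30, 37, 68, 98, 117])
  (351.2, np.float64(-3.75), np.float64(-4.0), [36, 39, 64, 93, 117])
  (348.7, np.float64(-3.0), np.float64(-4.0), [27, 36, 70, 98, 116])
  (348.3, np.float64(-4.0), np.float64(-4.0), [39, 40, 62, 89, 116])
  (346.8, np.float64(-3.25), np.float64(-3.75), [29, 35, 65, 98, 118])
```

Call:
{"name": "move_arm", "arguments": {"increments": [[0, 0, -0.3, 0, -0.0015, 0.005, 0], [0, 0, 0, 0, 0, 0.01, 0], [0, 0, 0, 0, 0, 0.01, 0], [0, 0, 0, 0, 0, 0, 0], [0, 0, 0, 0, 0, 0, 0]]}}

```text
t: 15.3
position: [0.5569, 0.1873, 0.1925]
orientation: [-2.379, -2.05, 0.002]
force: [0.7, 1.0, -2.1]
finger_gap: 0.272
gripper_force: 39.2
```

```bash
python3 go.py .558 .1875 .165 -8.5
```

```text
pos [0.5569 0.1873 0.1925] th -8.5 tilt 0.07 F [ 0.7  1.  -2.1] gap 0.272 j [ 0.23  0.63 -0.81  1.79  0.55  0.96 -0.96] t 15.3
turn z 0.0 shift [0.0004 0.0011 0.0275]
```

No contact with the first stem. Continue down.

Call:
{"name": "move_arm", "arguments": {"increments": [[0, 0, 0, 0, 0.001, 0.01, 0], [0, 0, 0, 0, 0, 0.01, 0], [0, 0, 0, 0, 0, 0.01, 0], [0, 0, 0, 0, 0, 0, 0], [0, 0, 0, 0, 0, 0.008, 0], [0, 0, 0, 0, 0, 0.006, 0], [0, 0, 0, 0, 0, 0, 0], [0, 0, 0, 0, 0, 0, 0], [0, 0, 0, 0, 0, 0, 0]]}}

```text
t: 16.2
position: [0.5584, 0.1873, 0.1495]
orientation: [2.38, 2.05, 0.001]
force: [0.7, 0.4, -1.4]
finger_gap: 0.274
gripper_force: 39.2
```

```bash
python3 go.py .558 .1875 .1332 -8.5
```

```text
pos [0.5584 0.1873 0.1495] th -8.51 tilt 0.03 F [ 0.7  0.4 -1.4] gap 0.274 j [ 0.2   0.69 -0.76  1.81  0.6   0.89 -1.  ] t 16.2
turn z -0.01 shift [ 0.0002 -0.0005  0.0163]
```

Call:
{"name": "move_arm", "arguments": {"increments": [[0, 0, 0, 0, 0, 0.006, 0], [0, 0, 0, 0, 0, 0.006, 0], [0, 0, 0, 0, 0, 0.0045, 0], [0, 0, 0, 0, 0, 0, 0], [0, 0, 0, 0, 0, 0, 0], [0, 0, 0, 0, 0, 0, 0]]}}

```text
t: 16.8
position: [0.5586, 0.1878, 0.1332]
orientation: [2.38, 2.051, 0.002]
force: [-0.6, 0.2, 6.0]
finger_gap: 0.273
gripper_force: 39.3
```

Call:
{"name": "move_arm", "arguments": {"increments": [[0, 0, 0, 0, 0, 0, 0.6], [0, 0, 0, 0, 0, 0, 0.6], [0, 0, 0, 0, 0, 0, 0.6], [0, 0, 0, 0, 0, 0, 0.6], [0, 0, 0, 0, 0, -0.02, 0.6], [0, 0, 0, 0, 0, -0.04, 1], [0, 0, 0, 0, 0, -0.04, 1], [0, 0, 0, 0, 0, -0.04, 1], [0, 0, 0, 0, 0, 0, 1]]}}

```text
t: 17.7
position: [0.5607, 0.189, 0.2785]
orientation: [2.377, 2.048, 0.014]
force: [0.5, -0.1, 0.6]
finger_gap: 1.001
gripper_force: 0.0
```

```bash
python3 go.py .610 -.138 .27 -10
```

```text
pos [0.5607 0.189  0.2785] th -8.51 tilt 0.56 F [ 0.5 -0.1  0.6] gap 1.001 j [ 0.28  0.53 -0.88  1.72  0.46  1.09 -0.89] t 17.7
turn z 1.49 shift [-0.3135  0.1053  0.0085]
```

Call:
{"name": "move_arm", "arguments": {"increments": [[0, 0, 2.5, 0, 0, 0, 1], [0, 0, 0, -0.035, 0.0125, 0, 1], [0, 0, 0, -0.035, 0.0125, 0, 1], [0, 0, 0, -0.035, 0.0125, 0, 1], [0, 0, 0, -0.035, 0.0125, 0, 1], [0, 0, 0, -0.035, 0.0125, 0, 1], [0, 0, 0, -0.035, 0.0125, 0, 1], [0, 0, 0, -0.035, 0.0125, 0, 1], [0, 0, 0, -0.035, 0.0125, 0, 1], [0, 0, 0, -0.0315, 0.011, 0, 1]]}}

```text
t: 18.7
position: [0.6074, -0.1422, 0.2718]
orientation: [-2.425, -1.997, 0.001]
force: [1.1, -0.0, -0.4]
finger_gap: 0.999
gripper_force: 0.0
```

```bash
python3 seen.py D; python3 go.py .611 -.138 .1252 -11; python3 fitc.py D .558 .187
```

```text
pos [ 0.6073 -0.1475  0.2711] th -11.55 tilt 0.2 F [-0.2 -1.3 -0.4] gap 1.0 j [ 0.77  0.58 -0.8   1.64  0.46  1.12 -0.36] t 18.8
turn z -0.55 shift [0.01   0.0018 0.1459]
side [ 0.  -0.4] [96.2883  0.554   0.188  83.5   ] [96.0152  0.554   0.189  83.5   ]
side [ 0.96 -1.16] [96.0479  0.554   0.191  83.5   ] [95.6052  0.554   0.19   83.5   ]
top 0 [125.5158   0.558    0.184   83.5   ] [125.3846   0.559    0.184   83.5   ]
```

Call:
{"name": "move_arm", "arguments": {"increments": [[0, 0, 0, 0.009, 0.002, 0.02, 1], [0, 0, 0, 0, 0, 0.03, 1], [0, 0, 0, 0, 0, 0.03, 1], [0, 0, 0, 0, 0, 0.03, 1], [0, 0, 0, 0, 0, 0, 1], [0, 0, 0, 0, 0, 0, 1]]}}

```text
t: 19.4
position: [0.6111, -0.1306, 0.1625]
orientation: [-2.422, -1.998, 0.001]
force: [0.2, 0.2, 1.2]
finger_gap: 0.999
gripper_force: 0.0
```

```bash
python3 go.py .611 -.138 .1252 -11
```

```text
pos [ 0.6111 -0.1306  0.1625] th -10.97 tilt 0.09 F [0.2 0.2 1.2] gap 0.999 j [ 0.69  0.71 -0.73  1.71  0.57  0.94 -0.46] t 19.4
turn z 0.03 shift [-0.0073  0.0013  0.0373]
```

Call:
{"name": "move_arm", "arguments": {"increments": [[0, 0, 0, -0.0075, 0.001, 0, 1], [0, 0, 0, 0, 0, 0.015, 1], [0, 0, 0, 0, 0, 0.015, 1], [0, 0, 0, 0, 0, 0.007, 1], [0, 0, 0, 0, 0, 0, 1], [0, 0, 0, 0, 0, 0, 1]]}}

```text
t: 20.0
position: [0.6109, -0.1386, 0.1254]
orientation: [-2.423, -1.998, 0.0]
force: [0.4, 0.3, 0.3]
finger_gap: 1.001
gripper_force: 0.0
```

```bash
python3 go.py .611 -.138 .1252 -11
```

```text
pos [ 0.6109 -0.1386  0.1254] th -10.99 tilt 0.04 F [0.4 0.3 0.3] gap 1.001 j [ 0.68  0.76 -0.7   1.72  0.6   0.89 -0.47] t 20.0
turn z 0.01 shift [0.0006 0.     0.0002]
```

Call:
{"name": "move_arm", "arguments": {"increments": [[0, 0, 0, 0, 0, 0, 0], [0, 0, 0, 0, 0, 0, 0], [0, 0, 0, 0, 0, 0, 0], [0, 0, 0, 0, 0, 0, 0], [0, 0, 0, 0, 0, 0, 0], [0, 0, 0, 0, 0, 0, 0], [0, 0, 0, 0, 0, 0, 0]]}}

```text
t: 20.7
position: [0.6111, -0.1389, 0.126]
orientation: [2.424, 1.998, 0.0]
force: [-1.6, 0.7, 3.3]
finger_gap: 0.273
gripper_force: 40.9
```

Call:
{"name": "move_arm", "arguments": {"increments": [[0, 0, 0, 0, 0, -0.03, 0], [0, 0, 0, 0, 0, -0.04, 0], [0, 0, 0, 0, 0, -0.04, 0], [0, 0, 0, 0, 0, -0.035, 0], [0, 0, 0, 0, 0, 0, 0], [0, 0, -2.5, 0, 0, 0, 0], [0, 0, 0, 0, 0, 0, 0], [0, 0, 0, 0, 0, 0, 0]]}}

```text
t: 21.5
position: [0.6102, -0.1391, 0.2693]
orientation: [-2.38, -2.048, 0.002]
force: [-0.5, -0.9, -2.0]
finger_gap: 0.27
gripper_force: 40.4
```

```bash
python3 go.py .555 .1645 .275 -8.5
```

```text
pos [ 0.6102 -0.1391  0.2693] th -8.57 tilt 0.12 F [-0.5 -0.9 -2. ] gap 0.27 j [ 0.76  0.59 -0.82  1.64  0.47  1.12 -0.33] t 21.5
turn z -0.07 shift [ 0.2921 -0.0995 -0.0057]
```

Call:
{"name": "move_arm", "arguments": {"increments": [[0, 0, 0, 0.037, -0.0125, 0, 0], [0, 0, 0, 0.037, -0.0125, 0, 0], [0, 0, 0, 0.037, -0.0125, 0, 0], [0, 0, 0, 0.037, -0.0125, 0, 0], [0, 0, 0, 0.037, -0.0125, 0, 0], [0, 0, 0, 0.037, -0.0125, 0, 0], [0, 0, 0, 0.037, -0.0125, 0, 0], [0, 0, 0, 0.033, -0.012, 0, 0], [0, 0, 0, 0, 0, 0, 0], [0, 0, 0, 0, 0, 0, 0]]}}

```text
t: 22.5
position: [0.555, 0.1658, 0.2701]
orientation: [-2.377, -2.053, 0.001]
force: [0.2, -1.0, -2.5]
finger_gap: 0.273
gripper_force: 40.3
```

```bash
python3 go.py .555 .1645 .225 -8.5
```

```text
pos [0.555  0.1658 0.2701] th -8.37 tilt 0.06 F [ 0.2 -1.  -2.5] gap 0.273 j [ 0.32  0.52 -0.88  1.76  0.45  1.08 -0.86] t 22.5
turn z 0.13 shift [-0.0012  0.0002  0.0451]
```

Call:
{"name": "move_arm", "arguments": {"increments": [[0, 0, 0.1, -0.001, 0, 0.02, 0], [0, 0, 0, 0, 0, 0.015, 0], [0, 0, 0, 0, 0, 0.01, 0], [0, 0, 0, 0, 0, 0, 0], [0, 0, 0, 0, 0, 0, 0], [0, 0, 0, 0, 0, 0, 0]]}}

```text
t: 23.1
position: [0.5561, 0.1637, 0.2264]
orientation: [2.382, 2.048, 0.002]
force: [-0.4, -0.0, -1.8]
finger_gap: 0.273
gripper_force: 40.2
```

```bash
python3 go.py .555 .1645 .175 -8.5
```

```text
pos [0.5561 0.1637 0.2264] th -8.63 tilt 0.07 F [-0.4 -0.  -1.8] gap 0.273 j [ 0.3   0.58 -0.84  1.79  0.5   1.   -0.89] t 23.1
turn z -0.13 shift [ 0.0006 -0.0012  0.0514]
```

Call:
{"name": "move_arm", "arguments": {"increments": [[0, 0, 0, 0.0005, -0.001, 0.006, 0], [0, 0, 0, 0, 0, 0.005, 0], [0, 0, 0, 0, 0, 0.005, 0], [0, 0, 0, 0, 0, 0.005, 0], [0, 0, 0, 0, 0, 0.004, 0], [0, 0, 0, 0, 0, 0, 0], [0, 0, 0, 0, 0, 0, 0]]}}

```text
t: 23.8
position: [0.5546, 0.1643, 0.2006]
orientation: [-2.382, -2.048, 0.0]
force: [-0.4, 0.5, -2.1]
finger_gap: 0.269
gripper_force: 40.3
```

```bash
python3 go.py .555 .1645 .175 -8.5
```

```text
pos [0.5546 0.1643 0.2006] th -8.6 tilt 0.02 F [-0.4  0.5 -2.1] gap 0.269 j [ 0.28  0.61 -0.82  1.81  0.53  0.96 -0.92] t 23.8
turn z -0.1 shift [0.0003 0.0003 0.0256]
```

Clear of both tops. Continue.

Call:
{"name": "move_arm", "arguments": {"increments": [[0, 0, 0, 0, 0, 0.008, 0], [0, 0, 0, 0, 0, 0.008, 0], [0, 0, 0, 0, 0, 0.008, 0], [0, 0, 0, 0, 0, 0.006, 0], [0, 0, 0, 0, 0, 0.006, 0], [0, 0, 0, 0, 0, 0.006, 0], [0, 0, 0, 0, 0, 0.006, 0], [0, 0, 0, 0, 0, 0, 0], [0, 0, 0, 0, 0, 0, 0]]}}

```text
t: 24.7
position: [0.5545, 0.1645, 0.1525]
orientation: [-2.381, -2.048, 0.0]
force: [0.4, 2.1, -3.3]
finger_gap: 0.272
gripper_force: 40.2
```

```bash
python3 go.py .555 .1645 .134 -8.5
```

```text
pos [0.5545 0.1645 0.1525] th -8.59 tilt 0.04 F [ 0.4  2.1 -3.3] gap 0.272 j [ 0.24  0.67 -0.77  1.84  0.59  0.88 -0.96] t 24.7
turn z -0.09 shift [0.0001 0.0005 0.0185]
```

Call:
{"name": "move_arm", "arguments": {"increments": [[0, 0, 0, 0.0005, 0, 0.006, 0], [0, 0, 0, 0, 0, 0.006, 0], [0, 0, 0, 0, 0, 0.004, 0], [0, 0, 0, 0, 0, 0.0025, 0], [0, 0, 0, 0, 0, 0, 0], [0, 0, 0, 0, 0, 0, 0], [0, 0, 0, 0, 0, 0, 0]]}}

```text
t: 25.4
position: [0.5546, 0.1646, 0.1341]
orientation: [-2.382, -2.048, 0.001]
force: [0.1, 1.9, -2.3]
finger_gap: 0.277
gripper_force: 40.4
```

```bash
python3 go.py .555 .1645 .134 -8.5
```

```text
pos [0.5546 0.1646 0.1341] th -8.61 tilt 0.02 F [ 0.1  1.9 -2.3] gap 0.277 j [ 0.23  0.69 -0.75  1.84  0.62  0.85 -0.98] t 25.4
turn z -0.11 shift [-0.      0.0004  0.0001]
```

Call:
{"name": "move_arm", "arguments": {"increments": [[0, 0, 0, 0, 0, 0.0005, 0.6], [0, 0, 0, 0, 0, 0, 0.6], [0, 0, 0, 0, 0, 0, 0.6], [0, 0, 0, 0, 0, 0, 0.6], [0, 0, 0, 0, 0, -0.02, 0.6], [0, 0, 0, 0, 0, -0.04, 0.5], [0, 0, 0, 0, 0, -0.04, 0.3], [0, 0, 0, 0, 0, 0, 0], [0, 0, 0, -0.03, 0, 0, 0], [0, 0, 0, -0.03, 0, 0, 0]]}}

```text
t: 26.4
position: [0.5456, 0.1057, 0.2339]
orientation: [2.379, 2.051, 0.001]
force: [1.0, -1.4, -0.3]
finger_gap: 0.002
gripper_force: 0.0
```

Call:
{"name": "move_arm", "arguments": {"increments": [[0, 0, 0, 0, 0, 0, 0], [0, 0, 0, 0, 0, 0, 0], [0, 0, 0, 0, 0, 0, 0]]}}

```text
t: 26.7
position: [0.5457, 0.1063, 0.2337]
orientation: [-2.381, -2.049, -0.001]
force: [0.2, 0.4, 0.8]
finger_gap: 0.0
gripper_force: 0.0
```

```bash
python3 seen.py E; python3 go.py .546 .102 .20 -8.5; for y in .164 .187 .211; do python3 fitc.py E .558 $y; done
python3 - <<'E'
import cv2,numpy as np
o=[]
for n,(x,y,w,h) in {'top':(100,125,170,75),'side':(60,180,210,160)}.items():
    I=cv2.imread(f'pics/{n}E.png')[y:y+h,x:x+w]
    k=4 if n=='top' else 1.8
    I=cv2.resize(I,None,fx=k,fy=k,interpolation=cv2.INTER_CUBIC);J=np.zeros((I.shape[0],700,3),np.uint8);J[:,:I.shape[1]]=I[:,:700];o.append(J)
cv2.imwrite('pics/v10.png',np.clip(np.vstack(o)*1.4,0,255).astype(np.uint8))
E
```

```text
pos [0.5457 0.1067 0.2337] th -8.51 tilt 0.05 F [ 0.9  0.3 -0.9] gap -0.001 j [ 0.42  0.53 -0.86  1.84  0.47  0.99 -0.79] t 26.8
turn z -0.01 shift [-0.0046  0.001   0.0337]
side [ 0.  -0.4] [80.7374  0.552   0.165  81.5   ] [80.4106  0.552   0.165  83.5   ]
side [ 0.96 -1.16] [79.7458  0.552   0.167  81.5   ] [79.7446  0.552   0.168  81.5   ]
top 0 [ 7.7532  0.552   0.174  79.5   ] [ 7.7501  0.552   0.174  81.5   ]
side [ 0.  -0.4] [77.8311  0.554   0.189  83.5   ] [77.3012  0.554   0.189  81.5   ]
side [ 0.96 -1.16] [77.7318  0.554   0.191  83.5   ] [77.0778  0.553   0.191  83.5   ]
top 0 [11.4767  0.552   0.197  83.5   ] [11.4678  0.552   0.197  79.5   ]
side [ 0.  -0.4] [76.8347  0.557   0.214  83.5   ] [76.3745  0.556   0.214  83.5   ]
side [ 0.96 -1.16] [76.064  0.557  0.216 83.5  ] [75.69   0.556  0.216 83.5  ]
top 0 [17.2416  0.552   0.221  83.5   ] [17.2222  0.552   0.221  79.5   ]
```

View pics/v10.png

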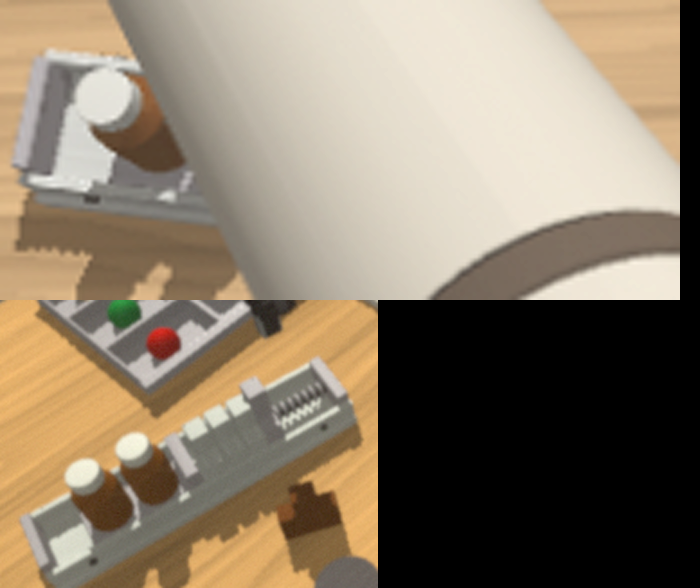

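Call:
{"name": "move_arm", "arguments": {"increments": [[0, 0, 0, -0.003, 0, 0, 0], [0, 0, 0, 0, 0, 0.03, 0], [0, 0, 0, 0, 0, 0.03, 0], [0, 0, 0, 0, 0, 0.02, 0], [0, 0, 0, 0, 0, 0.014, 0], [0, 0, 0, 0, 0, 0, 0], [0, 0, 0, 0, 0, 0, 0], [0, 0, 0, 0, 0, 0, 0]]}}

```text
t: 27.6
position: [0.5462, 0.1029, 0.1409]
orientation: [2.381, 2.048, 0.003]
force: [0.6, 1.2, -0.0]
finger_gap: -0.001
gripper_force: 0.0
```

```bash
python3 go.py .5475 .117 .138 -8.5
```

```text
pos [0.5462 0.1029 0.1409] th -8.6 tilt 0.12 F [ 0.6  1.2 -0. ] gap -0.001 j [ 0.35  0.65 -0.76  1.9   0.6   0.83 -0.88] t 27.6
turn z -0.1 shift [ 0.0142 -0.0008  0.0029]
```

Call:
{"name": "move_arm", "arguments": {"increments": [[0, 0, 0, 0.005, 0, 0.003, 0], [0, 0, 0, 0.004, 0, 0, 0], [0, 0, 0, 0.004, 0, 0, 0], [0, 0, 0, 0.004, 0, 0, 0], [0, 0, 0, 0.003, 0, 0, 0], [0, 0, 0, 0, 0, 0, 0], [0, 0, 0, 0, 0, 0, 0]]}}

```text
t: 28.3
position: [0.5483, 0.1217, 0.1367]
orientation: [2.382, 2.048, -0.001]
force: [-0.6, -2.7, 2.0]
finger_gap: 0.0
gripper_force: 1.4
```

Call:
{"name": "move_arm", "arguments": {"increments": [[0, 0, 0, 0.002, 0, 0, 0], [0, 0, 0, 0.002, 0, 0, 0], [0, 0, 0, 0.001, 0, 0, 0], [0, 0, 0, 0, 0, 0, 0], [0, 0, 0, 0, 0, 0, 0]]}}

```text
t: 28.8
position: [0.549, 0.1262, 0.1366]
orientation: [2.382, 2.047, -0.002]
force: [-1.6, -5.3, 2.7]
finger_gap: 0.001
gripper_force: 2.5
```

Contact as expected; jaw moving against the spring. Continue gently.

Call:
{"name": "move_arm", "arguments": {"increments": [[0, 0, 0, 0.001, 0, 0, 0], [0, 0, 0, 0.001, 0, 0, 0], [0, 0, 0, 0.001, 0, 0, 0], [0, 0, 0, 0.001, 0, 0, 0], [0, 0, 0, 0, 0, 0, 0], [0, 0, 0, 0, 0, 0, 0]]}}

```text
t: 29.4
position: [0.5495, 0.1294, 0.1366]
orientation: [2.382, 2.046, -0.004]
force: [-1.5, -6.6, 5.1]
finger_gap: 0.0
gripper_force: 3.4
```

Call:
{"name": "move_arm", "arguments": {"increments": [[0, 0, 0, 0.001, 0, 0, 0], [0, 0, 0, 0.001, 0, 0, 0], [0, 0, 0, 0.001, 0, 0, 0], [0, 0, 0, 0, 0, 0, 0], [0, 0, 0, 0, 0, 0, 0]]}}

```text
t: 29.9
position: [0.5499, 0.132, 0.1366]
orientation: [2.382, 2.045, -0.005]
force: [-2.8, -7.4, 5.5]
finger_gap: 0.001
gripper_force: 3.8
```

Call:
{"name": "move_arm", "arguments": {"increments": [[0, 0, 0, 0.001, 0, 0, 0], [0, 0, 0, 0.001, 0, 0, 0], [0, 0, 0, 0, 0, 0, 0], [0, 0, 0, 0, 0, 0, 0]]}}

```text
t: 30.3
position: [0.5502, 0.1339, 0.1366]
orientation: [2.382, 2.045, -0.005]
force: [-2.0, -7.9, 5.9]
finger_gap: -0.005
gripper_force: 4.0
```

Call:
{"name": "move_arm", "arguments": {"increments": [[0, 0, 0, 0.001, 0, 0, 0], [0, 0, 0, 0.001, 0, 0, 0], [0, 0, 0, 0, 0, 0, 0], [0, 0, 0, 0, 0, 0, 0]]}}

```text
t: 30.7
position: [0.5505, 0.1358, 0.1365]
orientation: [2.382, 2.045, -0.005]
force: [-2.4, -7.8, 5.5]
finger_gap: 0.002
gripper_force: 4.1
```

Call:
{"name": "move_arm", "arguments": {"increments": [[0, 0, 0, 0.001, 0, 0, 0], [0, 0, 0, 0, 0, 0, 0], [0, 0, 0, 0, 0, 0, 0]]}}

```text
t: 31.0
position: [0.5505, 0.1359, 0.1365]
orientation: [2.382, 2.044, -0.008]
force: [-3.3, -9.4, 6.8]
finger_gap: 0.003
gripper_force: 5.2
```

Call:
{"name": "move_arm", "arguments": {"increments": [[0, 0, 0, 0.001, 0, 0, 0], [0, 0, 0, 0, 0, 0, 0], [0, 0, 0, 0, 0, 0, 0]]}}

```text
t: 31.3
position: [0.5506, 0.1359, 0.1365]
orientation: [2.382, 2.043, -0.01]
force: [-4.3, -12.7, 9.0]
finger_gap: 0.003
gripper_force: 6.3
```

Call:
{"name": "move_arm", "arguments": {"increments": [[0, 0, 0, 0.001, 0, 0, 0], [0, 0, 0, 0.001, 0, 0, 0], [0, 0, 0, 0, 0, 0, 0], [0, 0, 0, 0, 0, 0, 0]]}}

```text
t: 31.7
position: [0.5506, 0.1362, 0.1365]
orientation: [2.382, 2.04, -0.014]
force: [-6.0, -16.0, 13.8]
finger_gap: 0.005
gripper_force: 8.4
```

Call:
{"name": "move_arm", "arguments": {"increments": [[0, 0, 0, 0.001, 0, 0, 0], [0, 0, 0, 0.001, 0, 0, 0], [0, 0, 0, 0, 0, 0, 0], [0, 0, 0, 0, 0, 0, 0], [0, 0, 0, 0, 0, 0, 0]]}}

```text
t: 32.2
position: [0.5507, 0.1363, 0.1364]
orientation: [2.382, 2.038, -0.018]
force: [-7.3, -19.3, 14.8]
finger_gap: 0.002
gripper_force: 10.5
```

Call:
{"name": "move_arm", "arguments": {"increments": [[0, 0, 0, 0.001, 0, 0, 0], [0, 0, 0, 0.001, 0, 0, 0], [0, 0, 0, 0, 0, 0, 0], [0, 0, 0, 0, 0, 0, 0], [0, 0, 0, 0, 0, 0, 0], [0, 0, 0, 0, 0, 0, 0]]}}

```text
t: 32.8
position: [0.5508, 0.1365, 0.1364]
orientation: [2.382, 2.035, -0.023]
force: [-8.7, -23.0, 19.6]
finger_gap: -0.001
gripper_force: 12.6
```

```bash
python3 seen.py F; python3 go.py; python3 - <<'E'
import cv2,numpy as np
a,b=[cv2.imread(f'pics/side{k}.png').astype(int) for k in '0F']
for n,(x,y,w,h) in dict(vial=(320,147,14,24),teat=(309,171,13,17),spare=(312,117,22,30),bottles_carriage=(95,255,75,50)).items():
    d=np.abs(a-b)[y:y+h,x:x+w];print(n,d.mean().round(1),np.percentile(d,95))
E
for y in .171 .192 .212; do python3 fitc.py F .556 $y | head -1; done
```

```text
pos [0.5508 0.1365 0.1364] th -8.97 tilt 0.95 F [ -9.  -23.6  19.3] gap -0.001 j [ 0.27  0.68 -0.75  1.87  0.61  0.86 -0.95] t 32.9
vial 6.9 11.0
teat 6.6 10.0
spare 6.3 10.0
bottles_carriage 6.3 11.0
side [ 0.  -0.4] [82.238  0.552  0.181 79.5  ] [82.1952  0.552   0.181  81.5   ]
side [ 0.  -0.4] [80.4711  0.552   0.182  81.5   ] [80.4226  0.552   0.182  83.5   ]
side [ 0.  -0.4] [71.6991  0.557   0.216  83.5   ] [71.6595  0.558   0.216  83.5   ]
```

```bash
python3 -c "
from station import sign_off;print(sign_off())"
```

```text
the job is handed in; nothing more can be done
None
```

Handed in: three spacers stand in the gap and the jaw is held clamped on them at about 25 N; camera checks showed no movement of the carriage, the vial, the teat or the spare spacer on the tray.

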